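Put the dry-laid boiler valves on their own pipes

TASK

The three valves have been laid out at the wrong pipes: move them so that each rests in the white bracket of the pipe whose band has the colour of its handle, seated down in both notches, centred between the ears, in line with the pipe and handle up. The rubber mat is free for putting a valve down meanwhile; set valves down rather than dropping them, and leave the bin, the jar and the wrench where they are.

Things in the scene. Friction and masses are not known exactly. Their poses are not given: they have to be found in the camera images.
- gas_valve: Loose brass valve, yellow butterfly handle on top, 0.25 to 0.45 kg. Flat-sided block 30 long (x), 34 wide (y), 34 high: grip it across y. Round 24 mm tails along x, 76 mm over both ends, axis 17 mm above the origin; the ends are alike, either way round will do. Handle 54 mm along x, 11 wide (boss 19), its top 58 mm up. Origin: centre of the block's underside; z up.
- cold_valve: Loose brass valve, blue butterfly handle on top, 0.25 to 0.45 kg. Flat-sided block 30 long (x), 34 wide (y), 34 high: grip it across y. Round 24 mm tails along x, 76 mm over both ends, axis 17 mm above the origin; the ends are alike, either way round will do. Handle 54 mm along x, 11 wide (boss 19), its top 58 mm up. Origin: centre of the block's underside; z up.
- heating_valve: Loose brass valve, red butterfly handle on top, 0.25 to 0.45 kg. Flat-sided block 30 long (x), 34 wide (y), 34 high: grip it across y. Round 24 mm tails along x, 76 mm over both ends, axis 17 mm above the origin; the ends are alike, either way round will do. Handle 54 mm along x, 11 wide (boss 19), its top 58 mm up. Origin: centre of the block's underside; z up.
- gas_pipe: Fixed white valve bracket and, at +x of it, a 22 mm copper pipe with yellow band. Origin: under the middle of the bracket foot (90 x 56, 4 thick). Ears 6 mm thick at x = -28 and +28, V notches 46 wide at the top (53 high), vertex 25 high, carry the valve's tails: valve origin then 27 mm above this one, x along x. Union nut from x = 54, band x = 92 to 137, pipe axis 44 high, ends x = 252.
- cold_pipe: Fixed white valve bracket and, at +x of it, a 22 mm copper pipe with blue band. Origin: under the middle of the bracket foot (90 x 56, 4 thick). Ears 6 mm thick at x = -28 and +28, V notches 46 wide at the top (53 high), vertex 25 high, carry the valve's tails: valve origin then 27 mm above this one, x along x. Union nut from x = 54, band x = 92 to 137, pipe axis 44 high, ends x = 252.
- heating_pipe: Fixed white valve bracket and, at +x of it, a 22 mm copper pipe with red band. Origin: under the middle of the bracket foot (90 x 56, 4 thick). Ears 6 mm thick at x = -28 and +28, V notches 46 wide at the top (53 high), vertex 25 high, carry the valve's tails: valve origin then 27 mm above this one, x along x. Union nut from x = 54, band x = 92 to 137, pipe axis 44 high, ends x = 252.
- mat: Free spot: flat black rubber mat, 120 x 120 x 3 mm, fixed on the board, empty. Origin: centre of its underside; top at 3 mm.
- fittings_bin: Bystander: open blue bin 120 x 120 mm, 50 mm high, with copper and brass fittings. Origin: centre of its underside.
- jar: Bystander: white jar with a green cap, 58 mm diameter, 65 mm high. Origin: centre of its underside.
- wrench: Bystander: steel wrench 160 mm long lying flat. Origin: centre of its underside; x along it.
Not all that is in view belongs to the job. Leave any purple or turquoise look-alike of the cold_valve alone.

How it is judged (in metres and radians):
At the end, for the whole second after the job is handed in: Each valve lies at rest in the bracket of the pipe with the band of its handle's colour: within 12 mm of the bracket's centre horizontally, its origin 21 to 33 mm above the bracket's, in line with the pipe within 0.17 rad, handle up within 0.26 rad (horizontal distance between gas_valve and gas_pipe below 0.012 m and z of gas_valve in the frame of gas_pipe between 0.021 and 0.033 m and angle between the x axis of gas_valve and the x axis of gas_pipe, either way round below 0.17 rad and angle between each of gas_valve, cold_valve, heating_valve's own z axis and vertical below 0.26 rad and linear speed of each of gas_valve, cold_valve, heating_valve below 0.02 m/s and angular speed of each of gas_valve, cold_valve, heating_valve below 0.15 rad/s and horizontal distance between cold_valve and cold_pipe below 0.012 m and z of cold_valve in the frame of cold_pipe between 0.021 and 0.033 m and angle between the x axis of cold_valve and the x axis of cold_pipe, either way round below 0.17 rad and horizontal distance between heating_valve and heating_pipe below 0.012 m and z of heating_valve in the frame of heating_pipe between 0.021 and 0.033 m and angle between the x axis of heating_valve and the x axis of heating_pipe, either way round below 0.17 rad); the robot touches nothing.
It fails at once if the bin of fittings was knocked or moved by more than 25 mm (distance of fittings_bin from where it was at the start of the episode above 0.025 m).
It fails at once if the jar was knocked or moved by more than 25 mm (distance of jar from where it was at the start of the episode above 0.025 m).
It fails at once if the wrench was knocked or moved by more than 25 mm (distance of wrench from where it was at the start of the episode above 0.025 m).
It fails at once if a valve was dropped (free fall of some 35 mm or more) ((contact force between gas_valve and anything else below 0.01 N and linear speed of gas_valve above 0.85 m/s) or (contact force between cold_valve and anything else below 0.01 N and linear speed of cold_valve above 0.85 m/s) or (contact force between heating_valve and anything else below 0.01 N and linear speed of heating_valve above 0.85 m/s)).
It also fails if it takes over 112 s, if anything falls off the work surface, if the arm or the gripper's body presses on something with over 40 N, if the wrist force passes 120 N, or if a joint passes its speed limit or range.

ROBOT

A 6-joint arm with a two-finger parallel gripper is mounted at the origin on the work surface. World frame = base frame: x ahead of the robot, y to its left, z up, the work surface at z = 0. Lengths are in mm, angles in rad, forces in N, time in s.
With the tool pointing down it reaches from about 300 to 825 mm from the base axis. Payload 5.4 kg.
Tool frame: the origin (TCP) lies midway between the tips of the shut fingers; the grasp point (between the pads) lies 19 mm behind it; z points along the fingers, y is the line along which they close (so a half turn about z gives the same grasp; the last joint's range is limited). The gripper opens to 92 mm and grips with 3 to 60 N. Pads are 20 mm wide; open, the fingers measure 128 mm over their backs; the gripper's body (75 mm by 189 mm) begins 69 mm behind the grasp point.
Start: joints at [0.939, 0.158, 1.597, -0, 1.386, -0.21], TCP at [235.414, 524.582, 214.601] pointing down, gripper open.
Joint ranges: [-2.91, 2.91], [-0.94, 2.29], [0.18, 2.7], [-1.29, 4.43], [0.17, 2.64], [-3, 3]. Speed limits (rad/s): [2.57, 2.57, 3.14, 3.14, 3.14, 3.14].

INTERFACE

Orientations are given as [roll, pitch, yaw] about the fixed x, y, z axes, in that order (R = Rz(yaw) Ry(pitch) Rx(roll)).
In Python, from rig import readout, snapshot, arm gives the robot as it stands. The module is installed in compiled form; this text tells all that it offers.
- The arm moves only by the tool carry_out, never from a script. Its argument "rows" is a list of rows, each an object with "twist": the turn, a rotation vector about the tool's x, y, z in degrees, a list of three; "dp": the shift along the tool's x, y, z in mm, a list of three; "hand": the finger opening in mm, from 0 to 91.9. In form: [{"twist": [wx, wy, wz], "dp": [dx, dy, dz], "hand": hand}, ...]. A call has exactly 10 rows; each row shifts and turns the commanded pose from where the row before left it, along the tool's axes as they then stand; what a row does not reach is not made up. A row lasts 1/8 s, in which the tool goes at most 62.5 mm and 10.7 degrees, less where a joint would pass 70% of its speed; a pose out of reach is approached as far as the arm can. A call is refused whole if a number of a shift passes 62.5 or a number of a turn 10.7, either way. A call with a gripper value outside its range is refused whole. The fingers move at their own pace and stop on an object; "squeeze" is the grip in N (left out, the last holds). Time passes only in rows, so rows that do not move let the fingers close, or fill a call up. It gives the time, the measured TCP pose, the force, the opening and the grip force at its end, in the units of the state.
- readout.read_state(): the state, without advancing time (a new reading comes with each control period).
- snapshot(name): name is "side" or "top"; returns a dict with "image" (420x560x3 uint8, red, green, blue), "fovy" (degrees; the focal length in pixels is half the picture's height over the tangent of half this angle, whatever the lens; pixels are square), "cx", "cy" (the principal point, pixels), "xyz" and "rotation" of the camera in the world. Camera axes: x right, y up, looking along -z (the intrinsics and any distortion apply to the point x, -y, -z); pixel columns grow to the right and rows downward; lengths in mm; the calibration is good to about 2 mm. A picture is of the moment at which its call begins. There is no depth.
- arm.finish_job(): hands the job in; it is judged then, once.
The state is a dict: "time": time; "q": joint angles; "qvel": joint speeds; "tau": joint torques, N m; "tool_pos": TCP position; "tool_rot": TCP orientation; "ft_force": force on the tool from outside, world axes, zero at the start; "wrist_torque": the same for the moment, N m; "finger_gap": finger opening in mm; "gripper_force": force on a finger pad.
Only numpy, scipy, OpenCV 4.12 (cv2) and the standard library are available. Lean on these libraries where they do the work, as an engineer would, in place of code of your own. Each camera call takes 0.05 s, during which the arm holds its last target. There are 200 camera calls.

## Working session

There is one attempt and no reset: what is moved stays moved. The work goes in short steps, Python scripts to look and compute and a tool call to move; the robot and the scene stay as the last step left them, time stands still between calls to the robot, and variables do not carry over. Pictures are saved under pics/ and viewed, at most 14 in all, crops included, and the job is handed in when it is done.

Besides the shell and the picture viewer there is one more tool, called after "Request:" by a JSON object that holds its "method" and its "body", one argument or row to a line. carry_out: Moves the arm, as the interface text tells. Its arguments: {"type":"object","properties":{"rows":{"type":"array","items":{"type":"object","properties":{"twist":{"type":"array","items":{"type":"number"}},"dp":{"type":"array","items":{"type":"number"}},"hand":{"type":"number"}}}},"squeeze":{"type":"number"}},"required":["rows"]}

```bash
mkdir -p pics
python3 - <<'E'
from rig import readout, snapshot, arm
import cv2,pickle
for n in("top","side"):
    s=snapshot(n); pickle.dump(s,open(n+"0.pkl","wb"))
    print(n,{k:v for k,v in s.items() if k!="image"})
    cv2.imwrite(f"pics/{n}0.png",s["image"][:,:,::-1])
print(readout.read_state())
E
```

```text
top {'fovy': 44.7670437390679, 'cx': 275.2954933612239, 'cy': 215.81210171705212, 'xyz': array([ 402.16817931,  -13.53353883, 1365.05046767]), 'rotation': array([ 0.07079438,  0.00252785, -1.56270331])}
side {'fovy': 43.52933540776302, 'cx': 280.75797542192345, 'cy': 210.8065778724837, 'xyz': array([ 390.72383258, -771.37730489,  952.27710656]), 'rotation': array([ 0.71641137,  0.00674155, -0.17770994])}
{'time': 0.1, 'q': array([ 9.38899234e-01,  1.58976937e-01,  1.59811487e+00,  1.09897932e-05,
        1.38620109e+00, -2.10111174e-01]), 'qvel': array([-1.06827007e-03, -1.49903089e-03, -3.48076251e-03,  7.13722962e-05,
        2.43354183e-04,  1.47000036e-03]), 'tau': array([ 3.59894420e-04, -3.86501348e+01, -3.22962034e+01,  7.03687593e-02,
        3.38874827e-02, -9.17137231e-05]), 'tool_pos': array([235.07703492, 524.12625103, 213.71819892]), 'tool_rot': array([-3.13993206e+00, -3.65179213e-04,  2.71980440e+00]), 'ft_force': array([0.7138529 , 0.22685383, 0.06307353]), 'wrist_torque': array([-0.00608728, -0.00029302,  0.02791871]), 'gripper_force': 0.0, 'finger_gap': 92.22844710280953}
```

View pics/top0.png

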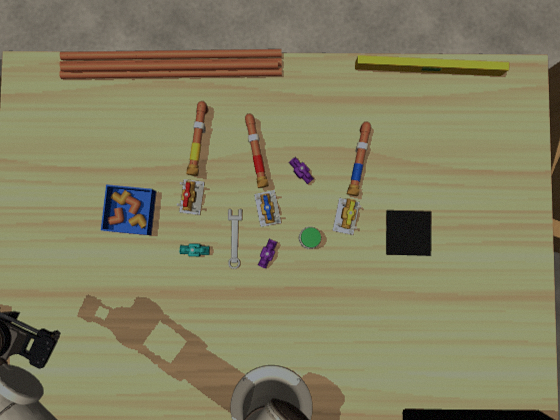

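View pics/side0.png

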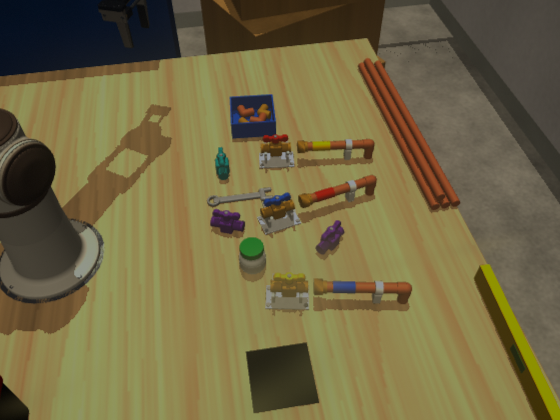

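The top view shows the red valve at (190,197) in the yellow-band bracket. The blue valve at (267,208) is in the red-band bracket, and the yellow valve at (347,213) is in the blue-band bracket. The mat is at (409,233) and the jar at (311,238). The side view agrees.

```bash
cat > h.py <<'E'
import numpy as np,cv2
from scipy.spatial.transform import Rotation as Ro
def ray(s,u,v):
    f=210/np.tan(np.radians(s["fovy"]/2))
    d=np.array([(u-s["cx"])/f,-(v-s["cy"])/f,-1.])
    return np.array(s["xyz"]),Ro.from_euler("xyz",s["rotation"]).as_matrix()@d
def onz(s,u,v,z):
    o,d=ray(s,u,v); return o+d*(z-o[2])/d[2]
def tri(s1,p1,s2,p2):
    (a,d),(b,e)=ray(s1,*p1),ray(s2,*p2)
    t=np.linalg.lstsq(np.c_[d,-e],b-a,rcond=None)[0]
    p,q=a+d*t[0],b+e*t[1]; return (p+q)/2,np.linalg.norm(p-q)
def mask(s,lo,hi,roi):
    h=cv2.cvtColor(s["image"],cv2.COLOR_RGB2HSV); m=np.zeros(h.shape[:2],np.uint8)
    x0,y0,x1,y1=roi; h=h[y0:y1,x0:x1]
    if lo[0]>hi[0]: k=cv2.inRange(h,(0,lo[1],lo[2]),hi)|cv2.inRange(h,lo,(180,hi[1],hi[2]))
    else: k=cv2.inRange(h,lo,hi)
    m[y0:y1,x0:x1]=k; return m
def big(m):
    n,l,st,c=cv2.connectedComponentsWithStats(m)
    i=1+np.argmax(st[1:,4]); ys,xs=np.nonzero(l==i); 
    r=cv2.minAreaRect(np.c_[xs,ys].astype(np.float32))
    return c[i],st[i,4],np.c_[xs,ys].astype(np.float32),r
COL={"gas":((22,140,90),(35,255,255)),"cold":((105,140,60),(128,255,255)),"heating":((174,160,70),(4,255,255))}
E
python3 - <<'E'
import pickle,cv2,numpy as np
from h import *
T=pickle.load(open("top0.pkl","rb"));S=pickle.load(open("side0.pkl","rb"))
for s,n,b in((T,"t",(175,90,375,240)),(S,"s",(250,125,420,320))):
    c=s["image"][b[1]:b[3],b[0]:b[2],::-1]; cv2.imwrite(f"pics/{n}c.png",cv2.resize(c,None,fx=4 if n=="t" else 3,fy=4 if n=="t" else 3,interpolation=cv2.INTER_CUBIC))
V={"gas":((330,190,365,235),(265,265,312,296)),"cold":((250,190,285,230),(258,188,298,212)),"heating":((175,172,210,220),(255,130,295,150))}
B={"gas":((180,130,215,168),(300,135,345,160)),"cold":((340,155,380,190),(325,275,365,300)),"heating":((245,140,275,182),(300,180,345,205))}
for w,D in(("valve",V),("band",B)):
  for k,(rt,rs) in D.items():
    a=big(mask(T,*COL[k],rt));b=big(mask(S,*COL[k],rs))
    p,g=tri(T,a[0],S,b[0]); print(w,k,a[0].round(1),a[1],b[0].round(1),b[1],p.round(1),"gap",g.round(1))
E
```

```text
valve gas [349.4 212.5] 124 [288.9 277.2] 256 [ 503.7 -196.9   79.2] gap 1.3
valve cold [267.  207.3] 83 [275.9 198.3] 81 [514.4  11.6  84.6] gap 0.0
valve heating [186.3 194.4] 95 [273.7 136.7] 65 [544.6 215.3  86.7] gap 1.1
band gas [194.4 151. ] 134 [321.  144.1] 137 [663.  202.5  54. ] gap 0.9
band cold [356.5 171.6] 135 [352.4 284.9] 12 [ 621.  -220.7   52.8] gap 18.2
band heating [258.1 163.4] 143 [324.7 192.6] 109 [632.5  36.1  54. ] gap 2.4
```

View pics/tc.png

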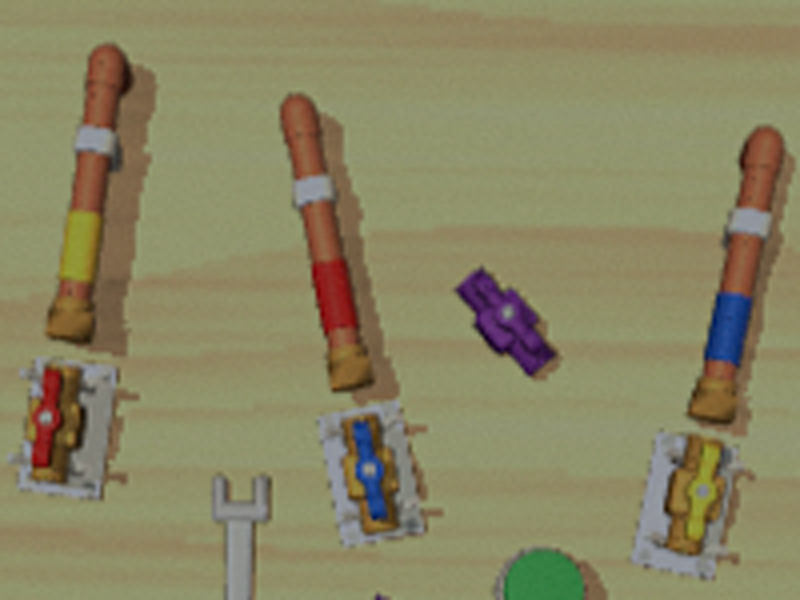

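View pics/sc.png

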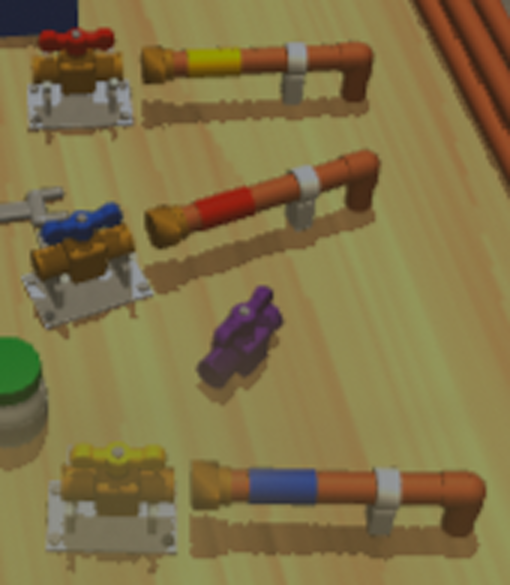

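The crops show three upright valves seated in their brackets, pipes running away from the robot and no clutter between them. Next I measure the bracket and valve poses.

```bash
cat > m.py <<'E'
import pickle
from h import *
T=pickle.load(open("top0.pkl","rb"));S=pickle.load(open("side0.pkl","rb"))
COL["gas"]=((26,170,90),(35,255,255))
def line(P):
    vx,vy,x,y=cv2.fitLine(P,cv2.DIST_HUBER,0,.01,.01).ravel(); return np.array([x,y]),np.array([vx,vy])
B={"gas":((180,100,215,168),(300,135,345,160),(172,170,212,222)),"cold":((335,122,380,190),(318,276,360,300),(325,192,365,240)),"heating":((240,112,275,182),(300,180,345,205),(250,184,288,232))}
V={"gas":((330,190,365,235),(265,265,312,296)),"cold":((250,190,285,230),(258,188,298,212)),"heating":((175,172,210,220),(255,130,295,150))}
inb={"gas":"heating","cold":"gas","heating":"cold"}
for k,(rt,rs,rf) in B.items():
    band=big(mask(T,*COL[k],rt))
    sb=big(mask(S,(100,80,60) if k=="cold" else COL[k][0],(130,255,255) if k=="cold" else COL[k][1],rs))
    p,g=tri(T,band[0],S,sb[0])
    cop=mask(T,(3,120,90),(15,255,255),rt)|mask(T,*COL[k],rt)
    cop[:rt[1]+12]=0
    ys,xs=np.nonzero(cop); c,d=line(np.c_[xs,ys].astype(np.float32))
    if d[1]>0:d=-d
    a,b=onz(T,*(c-30*d),44),onz(T,*(c+30*d),44); u=(b-a)[:2]/np.linalg.norm((b-a)[:2])
    bc=onz(T,*band[0],46)[:2]; o=bc-114.5*u
    # foot
    w=mask(T,(0,0,95),(180,70,255),rf); w=cv2.morphologyEx(w,cv2.MORPH_OPEN,np.ones((2,2),np.uint8))
    r=big(cv2.morphologyEx(w,cv2.MORPH_CLOSE,np.ones((9,9),np.uint8)))[3]
    box=np.array([onz(T,*q,4)[:2] for q in cv2.boxPoints(r)])
    print(k,"band",p.round(1),"gap",g.round(1),"yaw",np.degrees(np.arctan2(u[1],u[0])).round(1),"org",o.round(1),"foot",box.mean(0).round(1),"sides",[np.linalg.norm(box[i]-box[i-1]).round(0) for i in(1,2)], np.degrees(np.arctan2(*(box[1]-box[0])[::-1])).round(1))
    v=inb[k]; h=big(mask(T,*COL[v],V[v][0])); hs=big(mask(S,*COL[v],V[v][1])); p,g=tri(T,h[0],S,hs[0])
    c,d=line(h[2]); a,b=onz(T,*(c+15*d),82),onz(T,*(c-15*d),82); e=(b-a)*np.sign((b-a)[0])
    print("   valve",v,h[1],hs[1],"tri",p.round(1),"gap",g.round(1),"top@82",onz(T,*h[0],82).round(1),"yaw",np.degrees(np.arctan2(e[1],e[0])).round(1))
m=mask(T,(0,0,0),(180,255,50),(378,200,440,262)); r=big(m); print("mat",onz(T,*r[3][0],3).round(1),r[3])
E
python3 m.py
```

```text
gas band [660.7 196.8  63. ] gap 1.2 yaw -7.6 org [549.9 214.7] foot [539.6 213.2] sides [np.float64(105.0), np.float64(108.0)] -89.6
   valve heating 95 65 tri [544.6 215.3  86.7] gap 1.1 top@82 [545.7 216.1  82. ] yaw -7.5
cold band [ 613.  -219.5   52.1] gap 2.0 yaw -12.2 org [ 501.  -196.1] foot [ 499.8 -197.1] sides [np.float64(105.0), np.float64(113.0)] -89.6
   valve gas 19 75 tri [ 513.8 -199.5   85.9] gap 8.4 top@82 [ 518.4 -200.4   82. ] yaw -0.6
heating band [632.5  36.1  54. ] gap 2.4 yaw 11.6 org [520.5  13.6] foot [521.    6.4] sides [np.float64(99.0), np.float64(105.0)] -89.6
   valve cold 83 81 tri [514.4  11.6  84.6] gap 0.0 top@82 [514.6  11.7  82. ] yaw 11.5
mat [ 455.5 -364.     3. ] ((408.0, 233.0), (44.0, 44.0), 90.0)
```

Run:
```python
import pickle
from h import *
T=pickle.load(open("top0.pkl","rb"));S=pickle.load(open("side0.pkl","rb"))
for k,C in {"gas":[(37,357),(118,367),(103,498),(20,487)],"cold":[(657,430),(738,441),(714,577),(632,563)],"heat":[(320,415),(400,402),(427,530),(346,546)]}.items():
    P=np.array([onz(T,175+(x-1.5)/4,90+(y-1.5)/4,4)[:2] for x,y in C]); e=P[0]+P[1]-P[2]-P[3]
    print(k,P.mean(0).round(1),"len",np.linalg.norm(e/2).round(0),np.degrees(np.arctan2(e[1],e[0])).round(1))
print(big(mask(T,(22,140,90),(35,255,255),(180,130,215,168)))[0])
b=onz(T,194.4,151,46)[:2];print("gas org",b-114.5*np.array([np.cos(-.1326),np.sin(-.1326)]))
h=cv2.cvtColor(T["image"],cv2.COLOR_RGB2HSV);print(h[212,338:358].tolist())
for lo in((24,150,90),(24,165,110),(24,140,110)):
    a=big(mask(T,lo,(35,255,255),(330,190,365,235)));b=big(mask(S,lo,(35,255,255),(265,265,312,290)))
    vx,vy,_,_=cv2.fitLine(a[2],2,0,.01,.01).ravel()
    print(lo,a[:2],b[:2],tri(T,a[0],S,b[0]),onz(T,*a[0],82),np.degrees(np.arctan2(vx,vy)))
```

```text
gas [549.1 214.7] len 89.0 -5.8
cold [ 501.6 -198.3] len 92.0 -10.4
heat [519.7  10.6] len 89.0 12.0
[194.35820896 151.        ]
gas org [550.60133809 218.84787446]
[[110, 20, 156], [111, 16, 158], [109, 18, 156], [116, 14, 127], [18, 217, 60], [18, 171, 130], [20, 152, 149], [22, 158, 137], [23, 174, 113], [28, 172, 139], [31, 152, 148], [33, 57, 126], [111, 18, 139], [40, 6, 131], [28, 126, 138], [32, 174, 144], [20, 172, 104], [18, 142, 129], [25, 29, 104], [20, 30, 129]]
(24, 150, 90) (array([349.96039604, 212.36633663]), np.int32(101)) (array([288.75      , 275.54285714]), np.int32(140)) (array([ 503.46589512, -197.32163043,   85.86594521]), np.float64(0.8819749905358312)) [ 503.32926798 -197.84326253   82.        ] 167.91243
(24, 165, 110) (array([351. , 206.5]), np.int32(38)) (array([288.37606838, 275.82051282]), np.int32(117)) (array([ 510.23401347, -199.15803295,   88.04283287]), np.float64(14.809554535107786)) [ 518.20667296 -200.50064446   82.        ] 156.77583
(24, 140, 110) (array([350.0989011, 212.2967033]), np.int32(91)) (array([288.74305556, 275.40972222]), np.int32(144)) (array([ 503.49309071, -197.54709805,   86.67508352]), np.float64(0.7074930549710926)) [ 503.50823347 -198.19294606   82.        ] 168.50484
```

```bash
cat > go.py <<'E'
import sys
from h import *
from rig import readout
s=readout.read_state(); x,y,z,w=map(float,sys.argv[1:5])
p=np.array(s["tool_pos"]);R=Ro.from_euler("xyz",s["tool_rot"])
G=Ro.from_euler("xyz",[np.pi,0,np.radians(w)])
if abs(((R.inv()*G).as_rotvec())[2])>1.6: G=Ro.from_euler("xyz",[np.pi,0,np.radians(w+180)])
print("t",round(s["time"],2),"pos",p.round(1),"rot",np.degrees(s["tool_rot"]).round(2),"gap",round(s["finger_gap"],1),"F",np.round(s["ft_force"],1),"q6",round(s["q"][5],2))
print("twist deg",np.degrees((R.inv()*G).as_rotvec()).round(1),"then dp",G.inv().apply(np.array([x,y,z])-p).round(1))
E
python3 go.py 503.4 -198 160 -12
```

```text
t 0.1 pos [235.1 524.1 213.7] rot [-1.7990e+02 -2.0000e-02  1.5583e+02] gap 92.2 F [0.7 0.2 0.1] q6 -0.21
twist deg [ -0.1  -0.  -12.2] then dp [-412.6 -650.6   53.7]
```

Request:
{"method": "carry_out", "body": {
  "rows": [
    {"twist": [0, 0, -6.1], "dp": [0, 0, 0], "hand": 91},
    {"twist": [0, 0, -6.1], "dp": [0, 0, 0], "hand": 91},
    {"twist": [0, 0, 0], "dp": [-31, -49, 0], "hand": 91},
    {"twist": [0, 0, 0], "dp": [-31, -49, 0], "hand": 80},
    {"twist": [0, 0, 0], "dp": [-31, -49, 0], "hand": 80},
    {"twist": [0, 0, 0], "dp": [-31, -49, 0], "hand": 80},
    {"twist": [0, 0, 0], "dp": [-31, -49, 0], "hand": 80},
    {"twist": [0, 0, 0], "dp": [-31, -49, 0], "hand": 80},
    {"twist": [0, 0, 0], "dp": [-31, -49, 0], "hand": 80},
    {"twist": [0, 0, 0], "dp": [-31, -49, 0], "hand": 80}
  ],
  "squeeze": 25
}}

```text
time: 1.35
tool_pos: [396.9, 87.9, 214.5]
tool_rot: [3.141, 0.0, 2.933]
ft_force: [1.6, -0.3, -0.1]
finger_gap: 79.9
gripper_force: 0.0
```

```bash
python3 go.py 503.4 -198 140 -12
```

```text
t 1.35 pos [396.9  87.9 214.5] rot [1.7999e+02 2.0000e-02 1.6803e+02] gap 79.9 F [ 1.6 -0.3 -0.1] q6 -1.44
twist deg [0. 0. 0.] then dp [-163.6 -257.5   74.5]
```

Request:
{"method": "carry_out", "body": {
  "rows": [
    {"dp": [-32, -50, 0], "twist": [0, 0, 0], "hand": 70},
    {"dp": [-32, -50, 0], "twist": [0, 0, 0], "hand": 70},
    {"dp": [-32, -50, 0], "twist": [0, 0, 0], "hand": 70},
    {"dp": [-32, -50, 0], "twist": [0, 0, 0], "hand": 70},
    {"dp": [-25, -42, 0], "twist": [0, 0, 0], "hand": 70},
    {"dp": [-10, -15, 20], "twist": [0, 0, 0], "hand": 70},
    {"dp": [-1, -1, 25], "twist": [0, 0, 0], "hand": 65},
    {"dp": [0, 0, 25], "twist": [0, 0, 0], "hand": 65},
    {"dp": [0, 0, 5], "twist": [0, 0, 0], "hand": 65},
    {"dp": [0, 0, 0], "twist": [0, 0, 0], "hand": 65}
  ]
}}

```text
time: 2.6
tool_pos: [503.7, -196.7, 139.8]
tool_rot: [3.141, -0.0, 2.933]
ft_force: [0.0, 0.1, 0.9]
finger_gap: 64.9
gripper_force: 0.0
```

```bash
python3 go.py 503.4 -198 32 -12
python3 - <<'E'
from rig import snapshot
import cv2,numpy as np
a=snapshot("top")["image"][170:260,310:400,::-1];b=snapshot("side")["image"][210:310,240:340,::-1]
r=lambda i:cv2.resize(i,(400,400),interpolation=cv2.INTER_CUBIC)
cv2.imwrite("pics/a1.png",np.hstack([r(a),r(b)]))
E
```

```text
t 2.6 pos [ 503.7 -196.7  139.8] rot [ 1.7999e+02 -1.0000e-02  1.6803e+02] gap 64.9 F [0.  0.1 0.9] q6 -1.96
twist deg [ 0. -0.  0.] then dp [ -0.   -1.4 107.8]
```

View pics/a1.png

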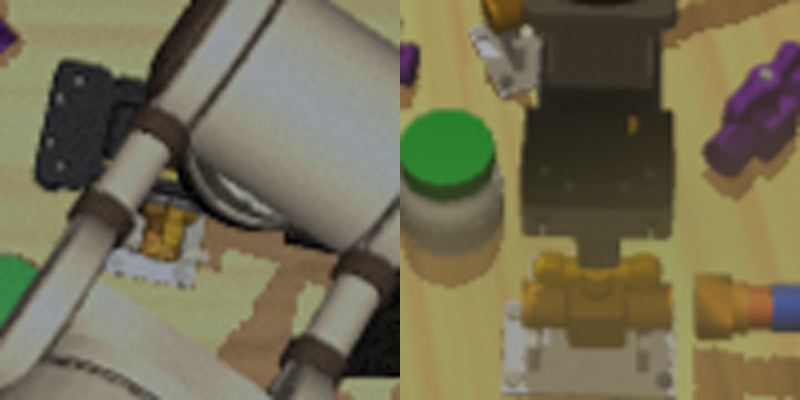

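The near finger at x≈597 lines up with the handle boss. I'll descend and grip.

Request:
{"method": "carry_out", "body": {
  "rows": [
    {"dp": [0, -1.4, 30], "twist": [0, 0, 0], "hand": 65},
    {"dp": [0, 0, 30], "twist": [0, 0, 0], "hand": 65},
    {"dp": [0, 0, 28], "twist": [0, 0, 0], "hand": 65},
    {"dp": [0, 0, 15], "twist": [0, 0, 0], "hand": 65},
    {"dp": [0, 0, 5], "twist": [0, 0, 0], "hand": 65},
    {"dp": [0, 0, 0], "twist": [0, 0, 0], "hand": 42},
    {"dp": [0, 0, 0], "twist": [0, 0, 0], "hand": 30},
    {"dp": [0, 0, 0], "twist": [0, 0, 0], "hand": 28},
    {"dp": [0, 0, 0], "twist": [0, 0, 0], "hand": 28},
    {"dp": [0, 0, 0], "twist": [0, 0, 0], "hand": 28}
  ],
  "squeeze": 25
}}

```text
time: 3.95
tool_pos: [504.4, -196.6, 32.4]
tool_rot: [3.139, 0.001, 2.933]
ft_force: [2.3, 6.7, 3.0]
finger_gap: 34.0
gripper_force: 25.0
```

```bash
python3 go.py 455.5 -364 100 -12
```

```text
t 3.95 pos [ 504.4 -196.6   32.4] rot [1.7984e+02 8.0000e-02 1.6802e+02] gap 34.0 F [2.3 6.7 3. ] q6 -1.96
twist deg [0.2 0.1 0. ] then dp [  13.  -173.9  -67.6]
```

Request:
{"method": "carry_out", "body": {
  "rows": [
    {"dp": [0, 0, -10], "twist": [0, 0, 0], "hand": 28},
    {"dp": [0, 0, -25], "twist": [0, 0, 0], "hand": 28},
    {"dp": [0, 0, -25], "twist": [0, 0, 0], "hand": 28},
    {"dp": [0, -20, -10], "twist": [0, 0, 0], "hand": 28},
    {"dp": [3, -40, 0], "twist": [0, 0, 0], "hand": 28},
    {"dp": [4, -45, 0], "twist": [0, 0, 0], "hand": 28},
    {"dp": [4, -45, 0], "twist": [0, 0, 0], "hand": 28},
    {"dp": [2, -24, 15], "twist": [0, 0, 0], "hand": 28},
    {"dp": [0, 0, 20], "twist": [0, 0, 0], "hand": 28},
    {"dp": [0, 0, 20], "twist": [0, 0, 0], "hand": 28}
  ]
}}

```text
time: 5.2
tool_pos: [453.8, -365.0, 44.7]
tool_rot: [3.14, -0.002, 2.932]
ft_force: [-0.1, 0.5, -4.0]
finger_gap: 33.6
gripper_force: 25.0
```

```bash
python3 go.py 455.5 -364 8.5 -12
```

```text
t 5.2 pos [ 453.8 -365.    44.7] rot [ 1.7992e+02 -9.0000e-02  1.6801e+02] gap 33.6 F [-0.1  0.5 -4. ] q6 -2.25
twist deg [ 0.1 -0.1  0. ] then dp [-1.5  1.3 36.2]
```

Request:
{"method": "carry_out", "body": {
  "rows": [
    {"dp": [0, 0, 15], "twist": [0, 0, 0], "hand": 28},
    {"dp": [0, 0, 13], "twist": [0, 0, 0], "hand": 28},
    {"dp": [0, 0, 4], "twist": [0, 0, 0], "hand": 28},
    {"dp": [0, 0, 2], "twist": [0, 0, 0], "hand": 28},
    {"dp": [0, 0, 1.5], "twist": [0, 0, 0], "hand": 28},
    {"dp": [0, 0, 0.7], "twist": [0, 0, 0], "hand": 28},
    {"dp": [0, 0, 0], "twist": [0, 0, 0], "hand": 28},
    {"dp": [0, 0, 0], "twist": [0, 0, 0], "hand": 45},
    {"dp": [0, 0, 0], "twist": [0, 0, 0], "hand": 60},
    {"dp": [0, 0, 0], "twist": [0, 0, 0], "hand": 65}
  ]
}}

```text
time: 6.45
tool_pos: [454.9, -366.0, 10.9]
tool_rot: [-3.141, 0.001, 2.933]
ft_force: [-0.7, -0.2, -0.4]
finger_gap: 61.7
gripper_force: 0.0
```

```bash
python3 go.py 514.6 11.7 140 11.6
```

```text
t 6.45 pos [ 454.9 -366.    10.9] rot [-1.7996e+02  5.0000e-02  1.6803e+02] gap 61.7 F [-0.7 -0.2 -0.4] q6 -2.25
twist deg [ -0.    0.  -23.6] then dp [-134.4  358.  -129.1]
```

Request:
{"method": "carry_out", "body": {
  "rows": [
    {"dp": [0, 0, -30], "twist": [0, 0, 0], "hand": 68},
    {"dp": [0, 0, -50], "twist": [0, 0, 0], "hand": 68},
    {"dp": [0, 0, -49], "twist": [0, 0, -7.8], "hand": 68},
    {"dp": [0, 0, 0], "twist": [0, 0, -7.9], "hand": 68},
    {"dp": [0, 0, 0], "twist": [0, 0, -7.9], "hand": 68},
    {"dp": [-19, 51, 0], "twist": [0, 0, 0], "hand": 68},
    {"dp": [-19, 51, 0], "twist": [0, 0, 0], "hand": 68},
    {"dp": [-19, 51, 0], "twist": [0, 0, 0], "hand": 68},
    {"dp": [-19, 51, 0], "twist": [0, 0, 0], "hand": 65},
    {"dp": [-19, 51, 0], "twist": [0, 0, 0], "hand": 65}
  ]
}}

```text
time: 7.7
tool_pos: [496.5, -95.1, 139.8]
tool_rot: [-3.141, 0.001, -2.939]
ft_force: [0.9, 0.1, 0.4]
finger_gap: 65.2
gripper_force: 0.0
```

```bash
python3 go.py 514.6 11.7 32 11.6
python3 - <<'E'
from h import *
from rig import snapshot
T=snapshot("top");S=snapshot("side")
cv2.imwrite("pics/a2.png",cv2.resize(T["image"][190:280,360:460,::-1],(600,540),interpolation=cv2.INTER_CUBIC))
lo=(24,140,90)
a=big(mask(T,lo,(35,255,255),(386,211,431,255)));b=big(mask(S,lo,(35,255,255),(240,330,320,410)))
vx,vy,_,_=cv2.fitLine(a[2],2,0,.01,.01).ravel()
print(a[:2],b[:2],tri(T,a[0],S,b[0]),onz(T,*a[0],60),np.degrees(np.arctan2(vx,vy)))
E
```

```text
t 7.7 pos [496.5 -95.1 139.8] rot [-1.7997e+02  5.0000e-02 -1.6838e+02] gap 65.2 F [0.9 0.1 0.4] q6 -2.2
twist deg [-0.   0.1  0. ] then dp [-39.2 101.  107.8]
(array([414.73333333, 233.26666667]), np.int32(105)) (array([278.81958763, 364.72680412]), np.int32(194)) (array([ 453.29130006, -365.98165815,   62.02297832]), np.float64(1.2396547798735937)) [ 452.75006819 -366.49284302   60.        ] 169.10008
```

View pics/a2.png

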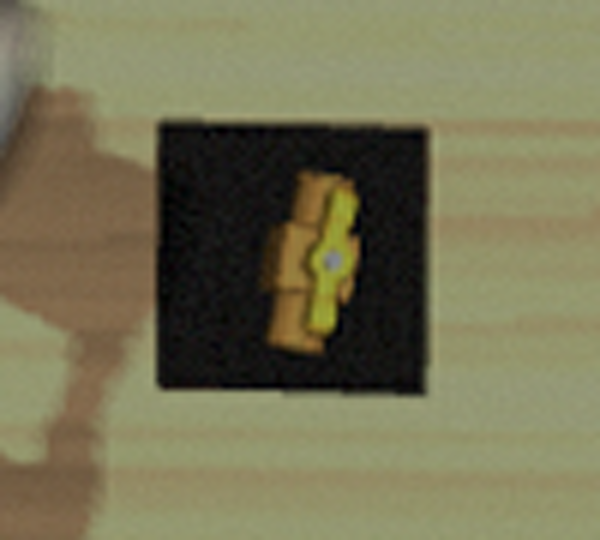

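The yellow valve stands upright on the mat, with its handle at about (333,262) in the crop. The blue valve is next.

Request:
{"method": "carry_out", "body": {
  "rows": [
    {"dp": [-19.2, 50, 0], "twist": [0, 0, 0], "hand": 65},
    {"dp": [-14, 36, 0], "twist": [0, 0, 0], "hand": 65},
    {"dp": [-6, 15, 10], "twist": [0, 0, 0], "hand": 65},
    {"dp": [0, 0, 30], "twist": [0, 0, 0], "hand": 65},
    {"dp": [0, 0, 30], "twist": [0, 0, 0], "hand": 65},
    {"dp": [0, 0, 25], "twist": [0, 0, 0], "hand": 65},
    {"dp": [0, 0, 12], "twist": [0, 0, 0], "hand": 65},
    {"dp": [0, 0, 1], "twist": [0, 0, 0], "hand": 45},
    {"dp": [0, 0, 0], "twist": [0, 0, 0], "hand": 28},
    {"dp": [0, 0, 0], "twist": [0, 0, 0], "hand": 28}
  ],
  "squeeze": 25
}}

```text
time: 9.05
tool_pos: [514.7, 11.9, 32.4]
tool_rot: [3.138, 0.002, -2.94]
ft_force: [-1.7, 16.6, 6.0]
finger_gap: 37.0
gripper_force: 8.1
```

```bash
python3 go.py 501.3 -196.3 110 -12
```

```text
t 9.05 pos [514.7  11.9  32.4] rot [ 1.7978e+02  1.0000e-01 -1.6845e+02] gap 37.0 F [-1.7 16.6  6. ] q6 -1.99
twist deg [ 0.2  0.1 23.5] then dp [ -30.2 -206.4  -77.6]
```

Request:
{"method": "carry_out", "body": {
  "rows": [
    {"dp": [0, 1, 0], "twist": [0, 0, 0], "hand": 28},
    {"dp": [0, 0.5, 0], "twist": [0, 0, 0], "hand": 28},
    {"dp": [0, 0, 0], "twist": [0, 0, 0], "hand": 28},
    {"dp": [0, 0, -10], "twist": [0, 0, 0], "hand": 28},
    {"dp": [0, 0, -20], "twist": [0, 0, 0], "hand": 28},
    {"dp": [0, 0, -25], "twist": [0, 0, 0], "hand": 28},
    {"dp": [0, 0, -25], "twist": [0, 0, 0], "hand": 28},
    {"dp": [0, 0, 0], "twist": [0, 0, 7.8], "hand": 28},
    {"dp": [0, 0, 0], "twist": [0, 0, 7.8], "hand": 28},
    {"dp": [0, 0, 0], "twist": [0, 0, 7.8], "hand": 28}
  ]
}}

```text
time: 10.3
tool_pos: [513.8, 11.3, 111.9]
tool_rot: [-3.141, 0.0, 2.932]
ft_force: [-0.0, -0.4, -4.6]
finger_gap: 34.3
gripper_force: 25.0
```

```bash
python3 go.py 501.3 -196.3 110 -12
```

```text
t 10.3 pos [513.8  11.3 111.9] rot [-1.7997e+02  2.0000e-02  1.6797e+02] gap 34.3 F [-0.  -0.4 -4.6] q6 -1.57
twist deg [-0.  0. -0.] then dp [ -30.9 -205.7    1.9]
```

Request:
{"method": "carry_out", "body": {
  "rows": [
    {"dp": [-7, -45, 0], "twist": [0, 0, 0], "hand": 28},
    {"dp": [-8, -50, 0], "twist": [0, 0, 0], "hand": 28},
    {"dp": [-8, -50, 0], "twist": [0, 0, 0], "hand": 28},
    {"dp": [-6, -41, 0], "twist": [0, 0, 0], "hand": 28},
    {"dp": [-2, -20, 0], "twist": [0, 0, 0], "hand": 28},
    {"dp": [0, 0, 15], "twist": [0, 0, 0], "hand": 28},
    {"dp": [0, 0, 10], "twist": [0, 0, 0], "hand": 28},
    {"dp": [0, 0, 0], "twist": [0, 0, 0], "hand": 28},
    {"dp": [0, 0, 0], "twist": [0, 0, 0], "hand": 28},
    {"dp": [0, 0, 0], "twist": [0, 0, 0], "hand": 28}
  ]
}}

```text
time: 11.55
tool_pos: [502.8, -196.2, 86.9]
tool_rot: [-3.141, 0.001, 2.937]
ft_force: [-0.1, 0.3, -4.8]
finger_gap: 33.9
gripper_force: 25.0
```

```bash
python3 go.py 501.3 -196.3 32 -12;  python3 - <<'E'
from rig import snapshot
import cv2,numpy as np
a=snapshot("top")["image"][170:260,310:400,::-1];b=snapshot("side")["image"][210:310,240:340,::-1]
r=lambda i:cv2.resize(i,(400,400),interpolation=cv2.INTER_CUBIC)
cv2.imwrite("pics/a3.png",np.hstack([r(a),r(b)]))
E
```

```text
t 11.55 pos [ 502.8 -196.2   86.9] rot [-1.7998e+02  5.0000e-02  1.6827e+02] gap 33.9 F [-0.1  0.3 -4.8] q6 -1.96
twist deg [-0.   0.1  0.3] then dp [ 1.4 -0.4 54.9]
```

View pics/a3.png

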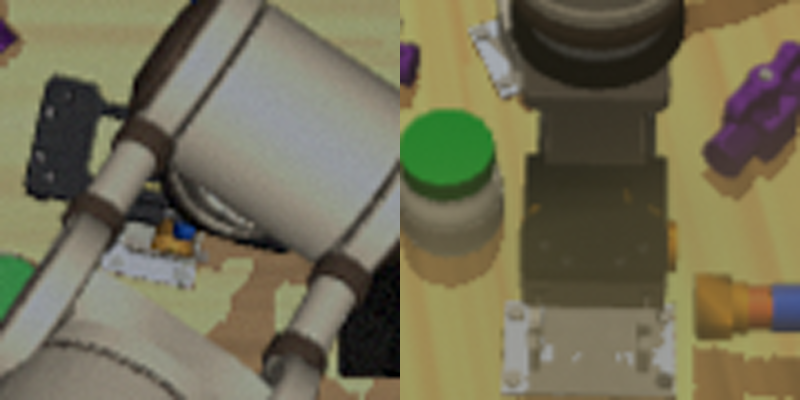

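Request:
{"method": "carry_out", "body": {
  "rows": [
    {"dp": [1.4, 0, 15], "twist": [0, 0, 0], "hand": 28},
    {"dp": [0, 0, 13], "twist": [0, 0, 0], "hand": 28},
    {"dp": [0, 0, 10], "twist": [0, 0, 0], "hand": 28},
    {"dp": [0, 0, 7], "twist": [0, 0, 0], "hand": 28},
    {"dp": [0, 0, 5], "twist": [0, 0, 0], "hand": 28},
    {"dp": [0, 0, 3], "twist": [0, 0, 0], "hand": 28},
    {"dp": [0, 0, 1.5], "twist": [0, 0, 0], "hand": 28},
    {"dp": [0, 0, 0.5], "twist": [0, 0, 0], "hand": 28},
    {"dp": [0, 0, 0], "twist": [0, 0, 0], "hand": 28},
    {"dp": [0, 0, 0], "twist": [0, 0, 0], "hand": 28}
  ]
}}

```text
time: 12.9
tool_pos: [501.3, -196.0, 32.5]
tool_rot: [3.141, 0.0, 2.936]
ft_force: [-2.1, 2.7, 3.3]
finger_gap: 33.7
gripper_force: 25.0
```

```bash
python3 go.py 501.3 -196.3 32 -12
```

```text
t 12.9 pos [ 501.3 -196.    32.5] rot [1.7999e+02 3.0000e-02 1.6824e+02] gap 33.7 F [-2.1  2.7  3.3] q6 -1.96
twist deg [0.  0.  0.2] then dp [-0.1 -0.3  0.5]
```

Request:
{"method": "carry_out", "body": {
  "rows": [
    {"dp": [0, 0, 0], "twist": [0, 0, 0], "hand": 45},
    {"dp": [0, 0, 0], "twist": [0, 0, 0], "hand": 60},
    {"dp": [0, 0, 0], "twist": [0, 0, 0], "hand": 65},
    {"dp": [0, 0, -10], "twist": [0, 0, 0], "hand": 65},
    {"dp": [0, 0, -30], "twist": [0, 0, 0], "hand": 65},
    {"dp": [0, 0, -40], "twist": [0, 0, 0], "hand": 65},
    {"dp": [0, 0, -30], "twist": [0, 0, 0], "hand": 65},
    {"dp": [0, 50, 0], "twist": [0, 0, 0], "hand": 65},
    {"dp": [0, 60, 0], "twist": [0, 0, 0], "hand": 65},
    {"dp": [0, 60, 0], "twist": [0, 0, 0], "hand": 65}
  ]
}}

```text
time: 14.15
tool_pos: [536.1, -28.3, 142.5]
tool_rot: [-3.141, 0.002, 2.935]
ft_force: [1.5, 1.0, 0.1]
finger_gap: 65.0
gripper_force: 0.0
```

```bash
python3 go.py 545.7 216 142 -7.5
```

```text
t 14.15 pos [536.1 -28.3 142.5] rot [-1.7999e+02  1.0000e-01  1.6818e+02] gap 65.0 F [1.5 1.  0.1] q6 -1.64
twist deg [-0.   0.1 -4.3] then dp [ 22.4 243.5   0.5]
```

Request:
{"method": "carry_out", "body": {
  "rows": [
    {"dp": [0, 0, 0], "twist": [0, 0, -4.3], "hand": 65},
    {"dp": [5, 55, 0], "twist": [0, 0, 0], "hand": 65},
    {"dp": [5, 57, 0], "twist": [0, 0, 0], "hand": 65},
    {"dp": [5, 57, 0], "twist": [0, 0, 0], "hand": 65},
    {"dp": [5, 50, 0], "twist": [0, 0, 0], "hand": 65},
    {"dp": [2.4, 24.5, 0], "twist": [0, 0, 0], "hand": 65},
    {"dp": [0, 0, 15], "twist": [0, 0, 0], "hand": 65},
    {"dp": [0, 0, 10], "twist": [0, 0, 0], "hand": 65},
    {"dp": [0, 0, 0], "twist": [0, 0, 0], "hand": 65},
    {"dp": [0, 0, 0], "twist": [0, 0, 0], "hand": 65}
  ]
}}

```text
time: 15.4
tool_pos: [545.3, 213.8, 116.5]
tool_rot: [-3.142, 0.0, 3.01]
ft_force: [-0.8, 0.8, 0.2]
finger_gap: 65.1
gripper_force: 0.0
```

```bash
python3 go.py 545.7 216 32 -7.5
cat > chk.py <<'E'
from h import *
from rig import snapshot
import sys
R={"cold":((340,190,365,235),(262,262,315,296),(501.3,-196.3,-12)),"heating":((245,188,285,232),(255,180,300,212),(520,12,11.7)),"gas":((175,170,210,220),(255,130,295,150),(550,216.5,-7.5))}
COL["gas"]=((24,140,90),(35,255,255))
T=snapshot("top");S=snapshot("side")
for k in sys.argv[2:]:
    rt,rs,g=R[k]
    a=big(mask(T,*COL[k],rt));b=big(mask(S,*COL[k],rs))
    vx,vy,x,y=cv2.fitLine(a[2],2,0,.01,.01).ravel(); e=onz(T,x+15*vx,y+15*vy,82)-onz(T,x-15*vx,y-15*vy,82); e*=np.sign(e[0])
    p,gap=tri(T,a[0],S,b[0]); print(k,a[1],b[1],p.round(1),"gap",gap.round(1),"@82",onz(T,*a[0],82)[:2].round(1),"yaw",np.degrees(np.arctan2(e[1],e[0])).round(1),"goal",g)
k=sys.argv[2]; (rt,rs,_)=R[k]
cr=lambda i,r:cv2.resize(i[r[1]-20:r[3]+20,r[0]-20:r[2]+20,::-1],(400,400),interpolation=cv2.INTER_CUBIC)
cv2.imwrite(f"pics/{sys.argv[1]}.png",np.hstack([cr(T["image"],rt),cr(S["image"],rs)]))
E
python3 chk.py a4 cold
```

```text
t 15.4 pos [545.3 213.8 116.5] rot [-180.      0.    172.46] gap 65.1 F [-0.8  0.8  0.2] q6 -1.27
twist deg [-0.  0. -0.] then dp [-0.2  2.2 84.5]Traceback (most recent call last):
  File "chk.py", line 9, in <module>
    a=big(mask(T,*COL[k],rt));b=big(mask(S,*COL[k],rs))
                                ~~~^^^^^^^^^^^^^^^^^^^^
  File "h.py", line 21, in big
    i=1+np.argmax(st[1:,4]); ys,xs=np.nonzero(l==i);
        ~~~~~~~~~^^^^^^^^^^
    return _wrapfunc(a, 'argmax', axis=axis, out=out, **kwds)
    return bound(*args, **kwds)
ValueError: attempt to get argmax of an empty sequence
```

```bash
sed -i 's/^COL\["gas"\]=.*/&\nCOL["cold"]=((100,80,60),(130,255,255))/' chk.py; python3 chk.py a4 cold
```

```text
cold 112 42 [ 503.1 -197.1   83.6] gap 2.3 @82 [ 502.1 -197.3] yaw -11.7 goal (501.3, -196.3, -12)
```

View pics/a4.png

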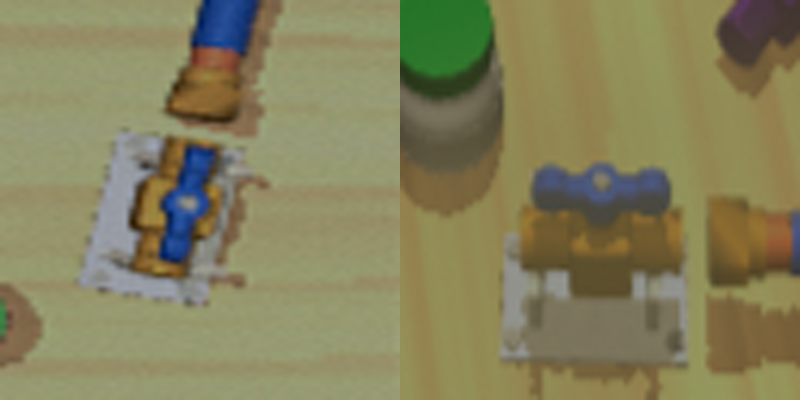

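Blue is seated upright and centred, with its handle at (188,203) in the top crop and the block at x≈600 in the side crop. Red is next.

Request:
{"method": "carry_out", "body": {
  "rows": [
    {"dp": [0, 2.2, 20], "twist": [0, 0, 0], "hand": 65},
    {"dp": [0, 0, 25], "twist": [0, 0, 0], "hand": 65},
    {"dp": [0, 0, 20], "twist": [0, 0, 0], "hand": 65},
    {"dp": [0, 0, 14], "twist": [0, 0, 0], "hand": 65},
    {"dp": [0, 0, 5.5], "twist": [0, 0, 0], "hand": 65},
    {"dp": [0, 0, 0], "twist": [0, 0, 0], "hand": 45},
    {"dp": [0, 0, 0], "twist": [0, 0, 0], "hand": 28},
    {"dp": [0, 0, 0], "twist": [0, 0, 0], "hand": 28},
    {"dp": [0, 0, 0], "twist": [0, 0, 0], "hand": 28},
    {"dp": [0, 0, 0], "twist": [0, 0, 0], "hand": 28}
  ]
}}

```text
time: 16.85
tool_pos: [546.3, 218.8, 33.0]
tool_rot: [3.138, 0.002, 3.011]
ft_force: [1.8, 6.2, -0.5]
finger_gap: 34.0
gripper_force: 25.0
```

```bash
python3 go.py 520 12 110 11.6
```

```text
t 16.85 pos [546.3 218.8  33. ] rot [1.7978e+02 1.4000e-01 1.7252e+02] gap 34.0 F [ 1.8  6.2 -0.5] q6 -1.27
twist deg [  0.2   0.2 -19.1] then dp [  67.4 -197.3  -77. ]
```

Request:
{"method": "carry_out", "body": {
  "rows": [
    {"dp": [0, 0, -8], "twist": [0, 0, 0], "hand": 28},
    {"dp": [0, 0, -20], "twist": [0, 0, 0], "hand": 28},
    {"dp": [0, 0, -30], "twist": [0, 0, 0], "hand": 28},
    {"dp": [0, 0, -25], "twist": [0, 0, 0], "hand": 28},
    {"dp": [0, 0, 0], "twist": [0, 0, -6.4], "hand": 28},
    {"dp": [0, 0, 0], "twist": [0, 0, -6.4], "hand": 28},
    {"dp": [0, 0, 0], "twist": [0, 0, -6.3], "hand": 28},
    {"dp": [10, -30, 0], "twist": [0, 0, 0], "hand": 28},
    {"dp": [16, -46, 0], "twist": [0, 0, 0], "hand": 28},
    {"dp": [16, -46, 0], "twist": [0, 0, 0], "hand": 28}
  ]
}}

```text
time: 18.1
tool_pos: [528.8, 87.5, 116.2]
tool_rot: [-3.141, 0.001, -2.938]
ft_force: [0.8, -1.0, -2.3]
finger_gap: 33.7
gripper_force: 24.9
```

```bash
python3 go.py 520 13.5 90 11.6
```

```text
t 18.1 pos [528.8  87.5 116.2] rot [-1.7995e+02  7.0000e-02 -1.6833e+02] gap 33.7 F [ 0.8 -1.  -2.3] q6 -1.84
twist deg [-0.   0.1  0.1] then dp [ 23.5 -70.7  26.2]
```

Request:
{"method": "carry_out", "body": {
  "rows": [
    {"dp": [12, -36, 0], "twist": [0, 0, 0], "hand": 28},
    {"dp": [8.5, -24, 0], "twist": [0, 0, 0], "hand": 28},
    {"dp": [3, -10.7, 6], "twist": [0, 0, 0], "hand": 28},
    {"dp": [0, 0, 20], "twist": [0, 0, 0], "hand": 28},
    {"dp": [0, 0, 0], "twist": [0, 0, 0], "hand": 28},
    {"dp": [0, 0, 0], "twist": [0, 0, 0], "hand": 28},
    {"dp": [0, 0, 0], "twist": [0, 0, 0], "hand": 28},
    {"dp": [0, 0, 0], "twist": [0, 0, 0], "hand": 28},
    {"dp": [0, 0, 0], "twist": [0, 0, 0], "hand": 28},
    {"dp": [0, 0, 0], "twist": [0, 0, 0], "hand": 28}
  ]
}}

```text
time: 19.35
tool_pos: [520.1, 14.9, 89.0]
tool_rot: [-3.142, 0.0, -2.939]
ft_force: [-1.3, 0.5, -2.9]
finger_gap: 33.9
gripper_force: 24.9
```

```bash
python3 go.py 520 13.5 32 11.6
```

```text
t 19.35 pos [520.1  14.9  89. ] rot [-1.8000e+02  1.0000e-02 -1.6837e+02] gap 33.9 F [-1.3  0.5 -2.9] q6 -1.98
twist deg [-0.  0.  0.] then dp [ 0.3 -1.4 57. ]
```

Request:
{"method": "carry_out", "body": {
  "rows": [
    {"dp": [0, -1.4, 15], "twist": [0, 0, 0], "hand": 28},
    {"dp": [0, 0, 14], "twist": [0, 0, 0], "hand": 28},
    {"dp": [0, 0, 10], "twist": [0, 0, 0], "hand": 28},
    {"dp": [0, 0, 8], "twist": [0, 0, 0], "hand": 28},
    {"dp": [0, 0, 5], "twist": [0, 0, 0], "hand": 28},
    {"dp": [0, 0, 3], "twist": [0, 0, 0], "hand": 28},
    {"dp": [0, 0, 1.5], "twist": [0, 0, 0], "hand": 28},
    {"dp": [0, 0, 0.5], "twist": [0, 0, 0], "hand": 28},
    {"dp": [0, 0, 0], "twist": [0, 0, 0], "hand": 28},
    {"dp": [0, 0, 0], "twist": [0, 0, 0], "hand": 28}
  ]
}}

```text
time: 20.6
tool_pos: [520.6, 14.2, 33.5]
tool_rot: [3.141, 0.0, -2.939]
ft_force: [-5.9, 3.1, 8.1]
finger_gap: 34.0
gripper_force: 25.0
```

```bash
python3 go.py 520 13.5 32 11.6
```

```text
t 20.6 pos [520.6  14.2  33.5] rot [ 1.7994e+02  2.0000e-02 -1.6837e+02] gap 34.0 F [-5.9  3.1  8.1] q6 -1.98
twist deg [0.1 0.  0. ] then dp [ 0.7 -0.6  1.5]
```

Request:
{"method": "carry_out", "body": {
  "rows": [
    {"dp": [0, 0, 0], "twist": [0, 0, 0], "hand": 45},
    {"dp": [0, 0, 0], "twist": [0, 0, 0], "hand": 60},
    {"dp": [0, 0, 0], "twist": [0, 0, 0], "hand": 65},
    {"dp": [0, 0, -10], "twist": [0, 0, 0], "hand": 65},
    {"dp": [0, 0, -30], "twist": [0, 0, 0], "hand": 65},
    {"dp": [0, 0, -40], "twist": [0, 0, 0], "hand": 65},
    {"dp": [0, 0, -30], "twist": [0, 0, 7.8], "hand": 65},
    {"dp": [0, 0, 0], "twist": [0, 0, 7.8], "hand": 65},
    {"dp": [0, 0, 0], "twist": [0, 0, 7.8], "hand": 65},
    {"dp": [0, 0, 0], "twist": [0, 0, 0], "hand": 65}
  ]
}}

```text
time: 21.85
tool_pos: [520.5, 13.5, 142.6]
tool_rot: [-3.142, 0.001, 2.938]
ft_force: [-0.0, 0.3, -0.6]
finger_gap: 65.1
gripper_force: 0.0
```

```bash
python3 go.py 454 -366 110 -12
```

```text
t 21.85 pos [520.5  13.5 142.6] rot [-1.8000e+02  5.0000e-02  1.6832e+02] gap 65.1 F [-0.   0.3 -0.6] q6 -1.57
twist deg [-0.   0.1  0.3] then dp [ -13.9 -385.    32.6]
```

Request:
{"method": "carry_out", "body": {
  "rows": [
    {"dp": [-2, -45, 0], "twist": [0, 0, 0.3], "hand": 65},
    {"dp": [-2, -55, 0], "twist": [0, 0, 0], "hand": 65},
    {"dp": [-2, -55, 0], "twist": [0, 0, 0], "hand": 65},
    {"dp": [-2, -55, 0], "twist": [0, 0, 0], "hand": 65},
    {"dp": [-2, -55, 0], "twist": [0, 0, 0], "hand": 65},
    {"dp": [-2, -55, 0], "twist": [0, 0, 0], "hand": 65},
    {"dp": [-2, -45, 15], "twist": [0, 0, 0], "hand": 65},
    {"dp": [0, -20, 17.6], "twist": [0, 0, 0], "hand": 65},
    {"dp": [0, 0, 0], "twist": [0, 0, 0], "hand": 65},
    {"dp": [0, 0, 0], "twist": [0, 0, 0], "hand": 65}
  ]
}}

```text
time: 23.1
tool_pos: [454.1, -365.3, 109.9]
tool_rot: [3.142, 0.0, 2.933]
ft_force: [0.8, 0.1, -0.2]
finger_gap: 65.4
gripper_force: 0.0
```

```bash
python3 go.py 454 -366 11 -12; python3 chk.py a5 heating cold
```

```text
t 23.1 pos [ 454.1 -365.3  109.9] rot [1.8000e+02 2.0000e-02 1.6803e+02] gap 65.4 F [ 0.8  0.1 -0.2] q6 -2.25
twist deg [0. 0. 0.] then dp [-0.  -0.7 98.9]
heating 85 5 [508.   13.   85.9] gap 23.5 @82 [520.2  12.7] yaw 12.3 goal (520, 12, 11.7)Traceback (most recent call last):
  File "chk.py", line 10, in <module>
    a=big(mask(T,*COL[k],rt));b=big(mask(S,*COL[k],rs))
                                ~~~^^^^^^^^^^^^^^^^^^^^
  File "h.py", line 21, in big
    i=1+np.argmax(st[1:,4]); ys,xs=np.nonzero(l==i);
        ~~~~~~~~~^^^^^^^^^^
    return _wrapfunc(a, 'argmax', axis=axis, out=out, **kwds)
    return bound(*args, **kwds)
ValueError: attempt to get argmax of an empty sequence
```

The arm blocks the side view here, and the top view puts red on target. I'll pick up yellow now.

Request:
{"method": "carry_out", "body": {
  "rows": [
    {"dp": [0, -0.7, 25], "twist": [0, 0, 0], "hand": 65},
    {"dp": [0, 0, 30], "twist": [0, 0, 0], "hand": 65},
    {"dp": [0, 0, 25], "twist": [0, 0, 0], "hand": 65},
    {"dp": [0, 0, 15], "twist": [0, 0, 0], "hand": 65},
    {"dp": [0, 0, 4], "twist": [0, 0, 0], "hand": 65},
    {"dp": [0, 0, 0], "twist": [0, 0, 0], "hand": 45},
    {"dp": [0, 0, 0], "twist": [0, 0, 0], "hand": 28},
    {"dp": [0, 0, 0], "twist": [0, 0, 0], "hand": 28},
    {"dp": [0, 0, 0], "twist": [0, 0, 0], "hand": 28},
    {"dp": [0, 0, 0], "twist": [0, 0, 0], "hand": 28}
  ]
}}

```text
time: 24.45
tool_pos: [454.1, -366.5, 11.0]
tool_rot: [3.141, 0.001, 2.931]
ft_force: [0.6, 3.1, 4.9]
finger_gap: 33.7
gripper_force: 25.0
```

```bash
python3 go.py 549.5 218 140 -7.5
```

```text
t 24.45 pos [ 454.1 -366.5   11. ] rot [1.7999e+02 5.0000e-02 1.6793e+02] gap 33.7 F [0.6 3.1 4.9] q6 -2.25
twist deg [ 0.   0.1 -4.6] then dp [ -18.2  592.  -129. ]
```

Request:
{"method": "carry_out", "body": {
  "rows": [
    {"dp": [0, 0, -10], "twist": [0, 0, 0], "hand": 28},
    {"dp": [0, 0, -30], "twist": [0, 0, 0], "hand": 28},
    {"dp": [0, 0, -40], "twist": [0, 0, 0], "hand": 28},
    {"dp": [0, 0, -40], "twist": [0, 0, 0], "hand": 28},
    {"dp": [0, 0, -9], "twist": [0, 0, -4.6], "hand": 28},
    {"dp": [-1, 30, 0], "twist": [0, 0, 0], "hand": 28},
    {"dp": [-2, 50, 0], "twist": [0, 0, 0], "hand": 28},
    {"dp": [-2, 50, 0], "twist": [0, 0, 0], "hand": 28},
    {"dp": [-2, 50, 0], "twist": [0, 0, 0], "hand": 28},
    {"dp": [-2, 50, 0], "twist": [0, 0, 0], "hand": 28}
  ]
}}

```text
time: 25.7
tool_pos: [491.8, -138.2, 138.9]
tool_rot: [-3.141, -0.001, 3.011]
ft_force: [0.9, 0.7, -3.9]
finger_gap: 33.6
gripper_force: 25.0
```

Request:
{"method": "carry_out", "body": {
  "rows": [
    {"dp": [-2, 50, 0], "twist": [0, 0, 0], "hand": 28},
    {"dp": [-2, 50, 0], "twist": [0, 0, 0], "hand": 28},
    {"dp": [-2, 50, 0], "twist": [0, 0, 0], "hand": 28},
    {"dp": [-2, 50, 0], "twist": [0, 0, 0], "hand": 28},
    {"dp": [-1, 50, 0], "twist": [0, 0, 0], "hand": 28},
    {"dp": [0, 50, 0], "twist": [0, 0, 0], "hand": 28},
    {"dp": [0, 40, 0], "twist": [0, 0, 0], "hand": 28},
    {"dp": [0, 20, 15], "twist": [0, 0, 0], "hand": 28},
    {"dp": [0, 0, 25], "twist": [0, 0, 0], "hand": 28},
    {"dp": [0, 0, 0], "twist": [0, 0, 0], "hand": 28}
  ]
}}

```text
time: 26.95
tool_pos: [545.4, 215.5, 96.4]
tool_rot: [-3.139, -0.006, 3.012]
ft_force: [-0.1, -0.4, -3.9]
finger_gap: 34.0
gripper_force: 25.0
```

```bash
python3 go.py 549.5 218 35 -7.5
```

```text
t 26.95 pos [545.4 215.5  96.4] rot [-179.85   -0.36  172.56] gap 34.0 F [-0.1 -0.4 -3.9] q6 -1.27
twist deg [-0.1 -0.4  0.1] then dp [-3.7  3.  61.4]
```

Request:
{"method": "carry_out", "body": {
  "rows": [
    {"dp": [-2, 1.5, 0], "twist": [0, -0.3, 0], "hand": 28},
    {"dp": [-1.7, 1.5, 10], "twist": [0, 0, 0], "hand": 28},
    {"dp": [0, 0, 15], "twist": [0, 0, 0], "hand": 28},
    {"dp": [0, 0, 12], "twist": [0, 0, 0], "hand": 28},
    {"dp": [0, 0, 9], "twist": [0, 0, 0], "hand": 28},
    {"dp": [0, 0, 7], "twist": [0, 0, 0], "hand": 28},
    {"dp": [0, 0, 4], "twist": [0, 0, 0], "hand": 28},
    {"dp": [0, 0, 2], "twist": [0, 0, 0], "hand": 28},
    {"dp": [0, 0, 1], "twist": [0, 0, 0], "hand": 28},
    {"dp": [0, 0, 0], "twist": [0, 0, 0], "hand": 28}
  ]
}}

```text
time: 28.2
tool_pos: [552.7, 218.6, 39.6]
tool_rot: [3.141, 0.006, 3.011]
ft_force: [-0.2, 0.7, -4.0]
finger_gap: 33.9
gripper_force: 25.0
```

```bash
python3 go.py 549.5 218 35 -7.5
```

```text
t 28.2 pos [552.7 218.6  39.6] rot [179.99   0.33 172.54] gap 33.9 F [-0.2  0.7 -4. ] q6 -1.27
twist deg [0.  0.3 0. ] then dp [ 3.1 -1.   4.6]
```

Request:
{"method": "carry_out", "body": {
  "rows": [
    {"dp": [3, -0.5, 0], "twist": [0, 0.3, 0], "hand": 28},
    {"dp": [0, 0, 0], "twist": [0, 0, 0], "hand": 28},
    {"dp": [0, 0, 2], "twist": [0, 0, 0], "hand": 28},
    {"dp": [0, 0, 1], "twist": [0, 0, 0], "hand": 28},
    {"dp": [0, 0, 1], "twist": [0, 0, 0], "hand": 28},
    {"dp": [0, 0, 0.6], "twist": [0, 0, 0], "hand": 28},
    {"dp": [0, 0, 0], "twist": [0, 0, 0], "hand": 28},
    {"dp": [0, 0, 0], "twist": [0, 0, 0], "hand": 28},
    {"dp": [0, 0, 0], "twist": [0, 0, 0], "hand": 28},
    {"dp": [0, 0, 0], "twist": [0, 0, 0], "hand": 28}
  ]
}}

```text
time: 29.45
tool_pos: [549.6, 218.6, 35.1]
tool_rot: [3.141, 0.0, 3.011]
ft_force: [-2.1, 1.0, 3.5]
finger_gap: 33.8
gripper_force: 25.0
```

```bash
python3 go.py 549.5 218 35 -7.5
```

```text
t 29.45 pos [549.6 218.6  35.1] rot [1.7999e+02 2.0000e-02 1.7254e+02] gap 33.8 F [-2.1  1.   3.5] q6 -1.27
twist deg [0. 0. 0.] then dp [ 0.  -0.6  0.1]
```

The contact force shows it is seated. I'll release, rise and clear the view.

Request:
{"method": "carry_out", "body": {
  "rows": [
    {"dp": [0, 0, 0], "twist": [0, 0, 0], "hand": 45},
    {"dp": [0, 0, 0], "twist": [0, 0, 0], "hand": 60},
    {"dp": [0, 0, 0], "twist": [0, 0, 0], "hand": 65},
    {"dp": [0, 0, -10], "twist": [0, 0, 0], "hand": 65},
    {"dp": [0, 0, -40], "twist": [0, 0, 0], "hand": 65},
    {"dp": [0, 0, -50], "twist": [0, 0, 0], "hand": 65},
    {"dp": [0, 0, -50], "twist": [0, 0, 0], "hand": 65},
    {"dp": [30, 50, -10], "twist": [0, 0, 0], "hand": 65},
    {"dp": [30, 50, 0], "twist": [0, 0, 0], "hand": 65},
    {"dp": [30, 50, 0], "twist": [0, 0, 0], "hand": 65}
  ]
}}

```text
time: 30.7
tool_pos: [479.3, 380.3, 196.1]
tool_rot: [3.14, 0.002, 3.011]
ft_force: [1.5, 0.8, -0.3]
finger_gap: 64.8
gripper_force: 0.0
```

Request:
{"method": "carry_out", "body": {
  "rows": [
    {"dp": [30, 50, 0], "twist": [0, 0, 0], "hand": 65},
    {"dp": [30, 50, 0], "twist": [0, 0, 0], "hand": 65},
    {"dp": [30, 40, 0], "twist": [0, 0, 0], "hand": 65},
    {"dp": [0, 0, 0], "twist": [0, 0, 0], "hand": 65},
    {"dp": [0, 0, 0], "twist": [0, 0, 0], "hand": 65},
    {"dp": [0, 0, 0], "twist": [0, 0, 0], "hand": 65},
    {"dp": [0, 0, 0], "twist": [0, 0, 0], "hand": 65},
    {"dp": [0, 0, 0], "twist": [0, 0, 0], "hand": 65},
    {"dp": [0, 0, 0], "twist": [0, 0, 0], "hand": 65},
    {"dp": [0, 0, 0], "twist": [0, 0, 0], "hand": 65}
  ]
}}

```text
time: 31.95
tool_pos: [408.7, 529.3, 194.7]
tool_rot: [3.142, -0.0, 3.011]
ft_force: [-0.1, -0.3, -0.2]
finger_gap: 65.2
gripper_force: 0.0
```

```bash
python3 chk.py a6 gas heating cold
python3 - <<'E'
from rig import snapshot
import cv2,numpy as np
f=lambda i:cv2.resize(i[:,:,::-1],(400,600),interpolation=cv2.INTER_CUBIC)
a=snapshot("top")["image"][90:360,185-15:170+180]; b=snapshot("side")["image"][90:330,215:375]
cv2.imwrite("pics/a7.png",np.hstack([f(a),f(b)]))
E
```

```text
gas 99 88 [548.9 215.7  86.3] gap 2.1 @82 [548.3 216.6] yaw -6.8 goal (550, 216.5, -7.5)
heating 85 79 [520.3  12.7  84.8] gap 0.0 @82 [520.6  12.8] yaw 12.1 goal (520, 12, 11.7)
cold 113 40 [ 502.8 -197.1   84. ] gap 1.9 @82 [ 502.  -197.3] yaw -11.6 goal (501.3, -196.3, -12)
```

View pics/a7.png

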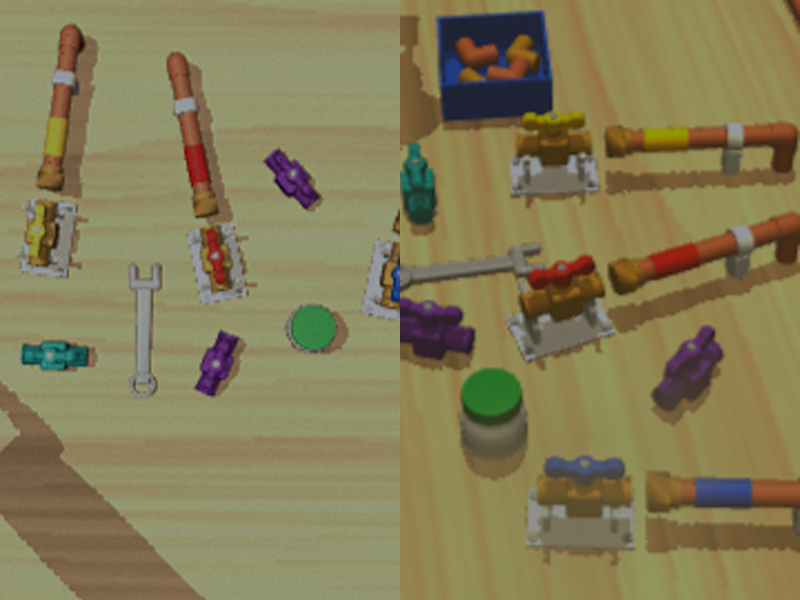

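All three valves are seated upright in the matching brackets: yellow at (553,140), red at (562,290) and blue at (585,490) in the side half. The bin, jar and wrench have not moved, so I'm handing in.

```bash
python3 -c "
from rig import arm
print(arm.finish_job())"
```

```text
the job is handed in; nothing more can be done
None
```

I moved all three valves into the brackets matching their handle colours and handed the job in at about 32 s; by camera each is upright, in line and within about 2 mm of its measured bracket centre, but the hand-in returned no verdict.

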